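Fit the coolers to three circuit boards

TASK

On the computer repair bench, fit each of the three finned heatsinks to the circuit board of its own size: large on large, medium on medium, small on small, lying flat and centred on the chip with its sides square to the board's. When all three are in place, and only then, put the large fan flat on top of the large heatsink, edges lined up. Set each part down without dropping it, and leave the small fan, the mug and the screwdriver where they are.

Things in the scene. Friction and masses are not known exactly. Their poses are not given: they have to be found in the camera images.
- large_heatsink_center (a point): Centre (half-way up) of the large heatsink: a loose square block with 7 upright fins, copper-coloured, 60 x 60 mm, 34 mm high, so its underside is 17 mm below this point. z up; x runs along the fins; both pairs of sides can be gripped. 35 to 330 g.
- medium_heatsink_center (a point): Centre (half-way up) of the medium heatsink: a loose square block with 6 upright fins, dark grey, 46 x 46 mm, 30 mm high, so its underside is 15 mm below this point. z up; x runs along the fins; both pairs of sides can be gripped. 35 to 330 g.
- small_heatsink_center (a point): Centre (half-way up) of the small heatsink: a loose square block with 5 upright fins, bright gold-yellow, 34 x 34 mm, 28 mm high, so its underside is 14 mm below this point. z up; x runs along the fins; both pairs of sides can be gripped. 35 to 330 g.
- large_fan_center (a point): Centre (half-way up) of the large cooling fan: a loose square black frame with grey blades and a white hub, 60 x 60 mm, 25 mm high; its underside is 12.5 mm below this point. z up, x and y parallel to its sides; any side can be gripped. It weighs about 70 g and is as wide as the large heatsink.
- large_board_chip (a point): Centre of the top face of the silver square chip on the large circuit board. The chip is 44 x 44 mm, its top 14 mm above the table; the board is green, 100 x 100 mm, its upper face 10 mm above the table, fixed to the table, with the chip at its middle. Nothing else on the board is as high as the chip. z up; x and y parallel to the sides of board and chip.
- medium_board_chip (a point): Centre of the top face of the silver square chip on the medium circuit board. The chip is 32 x 32 mm, its top 14 mm above the table; the board is blue, 84 x 84 mm, its upper face 10 mm above the table, fixed to the table, with the chip at its middle. Nothing else on the board is as high as the chip. z up; x and y parallel to the sides of board and chip.
- small_board_chip (a point): Centre of the top face of the silver square chip on the small circuit board. The chip is 21 x 21 mm, its top 14 mm above the table; the board is red, 68 x 68 mm, its upper face 10 mm above the table, fixed to the table, with the chip at its middle. Nothing else on the board is as high as the chip. z up; x and y parallel to the sides of board and chip.
- small_fan_center (a point): Bystander: centre of a small cooling fan, like the large one but 40 x 40 mm, 20 mm high; loose, lying among the parts. To be left alone.
- mug_center (a point): Bystander: centre of a blue mug, 80 mm across, 90 mm high, standing beyond the parts. To be left alone.
- screwdriver: Bystander: a screwdriver with an orange handle, 200 mm long, lying crosswise beyond the parts; its origin is on its underside. To be left alone.

How it is judged:
By the outcome, as a careful person would: the job done as asked, in the order asked, and still so for the second after the job is handed in, with the robot touching nothing.
It also fails if it takes over 102 s, if anything falls off the work surface, if the arm or the gripper's body presses on something with over 40 N, if the wrist force passes 120 N, or if a joint passes its speed limit or range.

ROBOT

A 6-joint arm with a two-finger parallel gripper is mounted at the origin on the work surface. World frame = base frame: x ahead of the robot, y to its left, z up, the work surface at z = 0. Lengths are in m, angles in rad, forces in N, time in s.
With the tool pointing down it reaches from about 0.375 to 0.9 m from the base axis. Payload 3.1 kg.
Tool frame: the origin (TCP) lies midway between the tips of the shut fingers; the grasp point (between the pads) lies 19 mm behind it; z points along the fingers, y is the line along which they close (so a half turn about z gives the same grasp; the last joint's range is limited). The gripper opens to 85 mm and grips with 20 to 120 N. Pads are 22 mm wide; open, the fingers measure 114 mm over their backs; the gripper's body (76 mm by 85 mm) begins 54 mm behind the grasp point. The pads swing forward as they close: fully open they stand 13 mm farther back than shut.
Start: joints at [-1.365, 0.527, 1.433, -0, 1.181, -0.178], TCP at [0.234, -0.579, 0.231] pointing down, gripper open.
Joint ranges: [-3.08, 3.08], [-0.75, 2.2], [0.22, 2.44], [-1.43, 4.57], [0, 2.65], [-2.85, 2.85]. Speed limits (rad/s): [2.79, 2.79, 3.14, 3.14, 3.14, 3.14].

INTERFACE

Orientations are given as a unit quaternion [x, y, z, w].
In Python, from station import manip gives the robot as it stands.
- The arm moves only by the tool move_arm, never from a script. Its argument "increments" is a list that holds one entry, the list of rows, each a list of 5 numbers: the gripper's target within -1 to 1 (shut at 1, half-way at 0, fully open at -1), then the shift along the world's x, y, z in m, then the turn about the world's z in degrees. In form: [[[fingers, dx, dy, dz, twist], ...]]. A call has 1 to 8 rows; each row shifts and turns the commanded pose from where the row before left it; what a row does not reach is not made up. A row lasts 1/10 s, in which the tool goes at most 50 mm and 8.59 degrees, less where a joint would pass 70% of its speed; a pose out of reach is approached as far as the arm can. A call with a gripper value outside its range is refused whole. The fingers move at their own pace and stop on an object; "newtons" is the grip in N (left out, the last holds). Time passes only in rows, so rows that do not move let the fingers close. It gives the time, the measured TCP pose, the force, the opening and the grip force at its end, in the units of the state.
- manip.sense(): the state, without advancing time (a new reading comes with each control period).
- manip.snapshot(name): name is "scene" or "top" or "wrist"; returns a dict with "img" (384x512x3 uint8, red, green, blue), "fx", "fy", "cx", "cy" (pixels), "world_to_cam" (4x4, takes a point from world to camera coordinates); the wrist camera has in their place "tool_from_camera" (4x4, takes a point from camera to tool coordinates, whose origin is the TCP and whose axes are the flange's). Camera axes: x right, y down, z forward; pixel columns grow to the right and rows downward; lengths in m; the calibration is good to about 2 mm. The wrist camera is an equidistant fisheye: a pixel r from the principal point sees the ray r / f radians off the axis. A picture is of the moment at which its call begins: read the wrist's pose just before it. There is no depth.
- manip.sign_off(): hands the job in; it is judged then, once.
Trained networks look in the newest picture that a camera, given by its name, has taken for a name from the list of things; names that differ only in an ending like _2 or _b are one class to them, and where a whole thing is asked for, a point or a joint stands for the part that bears it (a point fixed in the world has none). Each returns a list of dicts, best first, with "confidence" (0 to 1); they miss things now and then, are a little off and sometimes report something else, mostly with a low value. They report only what shows in the picture. A call takes as long as a camera call.
- manip.spot_in(label, camera): "xyz" ([x, y, z] in m, in world coordinates, good to about 4 mm: the middle of the surface that is visible of it).
- manip.mark_of(label, camera): "xyz" ([x, y, z] in m, in world coordinates, good to about 4 mm: a listed point, or the origin of a listed thing).
The state is a dict: "t": time; "q": joint angles; "qd": joint speeds; "tau": joint torques, N m; "tcp_pos": TCP position; "tool_rot": TCP orientation; "force": force on the tool from outside, world axes, zero at the start; "ft_torque": the same for the moment, N m; "finger_gap": opening from 0.0 (shut) to 1.0 (fully open); "gripper_force": force on a finger pad.
Only numpy, scipy, OpenCV 4.12 (cv2) and the standard library are available. Lean on these libraries where they do the work, as an engineer would, in place of code of your own. Each camera call takes 0.05 s, during which the arm holds its last target. There are 200 camera calls.

## Working session

There is one attempt and no reset: what is moved stays moved. The work goes in short steps, Python scripts to look and compute and a tool call to move; the robot and the scene stay as the last step left them, time stands still between calls to the robot, and variables do not carry over. Pictures are saved under pics/ and viewed, at most 14 in all, crops included, and the job is handed in when it is done.

Besides the shell and the picture viewer there is one more tool, called after "Emit:" as name(argument=value, ...), one argument or row to a line, values as JSON. move_arm: Moves the arm, as the interface text tells. Its arguments: {"type":"object","properties":{"increments":{"type":"array","items":{"type":"array","items":{"type":"array","items":{"type":"number"}}}},"newtons":{"type":"number"}},"required":["increments"]}

```bash
mkdir -p pics; ls; python3 - <<'E'
from station import manip
import cv2,numpy as np
s=manip.sense();print({k:np.round(v,3).tolist() for k,v in s.items()})
L=["large_heatsink_center","medium_heatsink_center","small_heatsink_center","large_fan_center","large_board_chip","medium_board_chip","small_board_chip","small_fan_center","mug_center","screwdriver"]
for c in ["scene","top"]:
    im=manip.snapshot(c);cv2.imwrite(f"pics/{c}0.png",im["img"][:,:,::-1])
    np.savez(f"{c}0.npz",**im)
    if c=="top":
        for l in L:
            print(l,[(np.round(d["xyz"],3).tolist(),round(d["confidence"],2)) for d in manip.mark_of(l,c)[:2]])
        print(im["fx"],im["cx"],im["cy"],np.round(im["world_to_cam"],3).tolist())
E
```

```text
pics
{'t': 0.0, 'q': [-1.366, 0.528, 1.434, 0.0, 1.181, -0.178], 'qd': [-0.0, -0.0, 0.001, 0.0, 0.0, -0.001], 'tau': [0.001, -44.236, -17.802, -0.0, 0.009, -0.0], 'tcp_pos': [0.234, -0.579, 0.23], 'tool_rot': [0.982, 0.191, -0.0, -0.001], 'force': [0.766, 0.117, -0.325], 'ft_torque': [-0.04, -0.026, 0.001], 'gripper_force': 0.0, 'finger_gap': 1.001}
large_heatsink_center [([0.641, -0.107, 0.014], 0.7), ([0.433, -0.305, 0.017], 0.55)]
medium_heatsink_center [([0.621, 0.087, 0.014], 0.55)]
small_heatsink_center [([0.433, 0.1, 0.013], 0.8)]
large_fan_center [([0.426, 0.29, 0.013], 0.88)]
large_board_chip [([0.431, -0.305, 0.018], 0.8)]
medium_board_chip [([0.631, -0.293, 0.012], 0.58)]
small_board_chip [([0.628, 0.285, 0.014], 0.86)]
small_fan_center [([0.447, -0.083, 0.011], 0.51)]
mug_center [([0.778, 0.188, 0.046], 0.6)]
screwdriver [([0.787, -0.122, -0.002], 0.6)]
399.079568454709 253.5968613174266 194.42267248857783 [[0.003, -1.0, -0.021, 0.013], [-0.993, -0.001, -0.121, 0.626], [0.121, 0.022, -0.992, 0.889], [0.0, 0.0, 0.0, 1.0]]
```

View pics/top0.png

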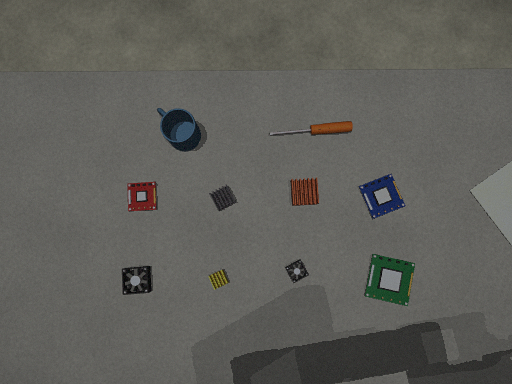

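View pics/scene0.png

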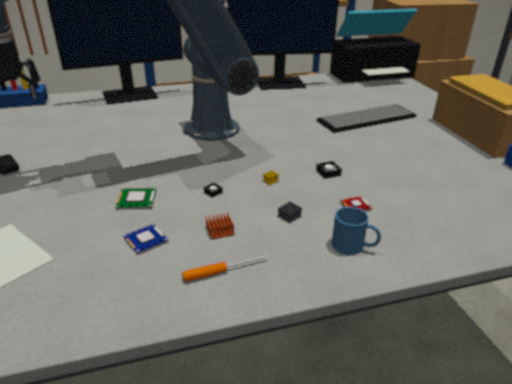

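```bash
cat > h.py <<'E'
import numpy as np,cv2
from scipy.spatial.transform import Rotation as R
def proj(im,P,s=None):
    P=np.asarray(P,float)
    if "world_to_cam" in im:
        T=im["world_to_cam"];c=P@T[:3,:3].T+T[:3,3]
        return im["fx"]*c[...,0]/c[...,2]+im["cx"],im["fy"]*c[...,1]/c[...,2]+im["cy"]
    t=(P-s["tcp_pos"])@R.from_quat(s["tool_rot"]).as_matrix()
    T=np.linalg.inv(im["tool_from_camera"]);c=t@T[:3,:3].T+T[:3,3]
    r=np.hypot(c[...,0],c[...,1]);k=np.arctan2(r,c[...,2])/np.maximum(r,1e-9)
    return im["fx"]*c[...,0]*k+im["cx"],im["fy"]*c[...,1]*k+im["cy"]
def ortho(im,xy,z,half=.07,res=.0005,s=None):
    "top-down picture at height z: up=+x, left=+y, centre=xy"
    n=int(2*half/res);a=half-res*(np.arange(n)+.5)
    X,Y=np.meshgrid(xy[0]+a,xy[1]+a,indexing="ij")
    u,v=proj(im,np.stack([X,Y,np.full_like(X,z)],-1),s)
    return cv2.remap(im["img"],u.astype(np.float32),v.astype(np.float32),cv2.INTER_LINEAR)[:,:,::-1].copy()
def rect(mask,xy,half=.07,res=.0005):
    "biggest blob: world x,y of centre, sides mm, yaw deg in -45..45 (world, ccw)"
    mask=cv2.morphologyEx(mask.astype(np.uint8),cv2.MORPH_CLOSE,np.ones((13,13)))
    mask=cv2.morphologyEx(mask,cv2.MORPH_OPEN,np.ones((9,9)))
    cs=cv2.findContours(mask,cv2.RETR_EXTERNAL,cv2.CHAIN_APPROX_NONE)[0]
    c=max(cs,key=cv2.contourArea);r=cv2.minAreaRect(c)
    x=xy[0]+half-res*(r[0][1]+.5);y=xy[1]+half-res*(r[0][0]+.5)
    yaw=(-r[2]+45)%90-45
    return np.round([x,y],4).tolist(),np.round(np.array(r[1])*res*1e3,1).tolist(),round(yaw,1),r
E
python3 - <<'E'
from h import *
im=dict(np.load("top0.npz"))
T=[("LB",.431,-.305,.01),("MB",.631,-.293,.01),("SB",.628,.285,.01),("fan",.426,.29,.025),("LH",.641,-.107,.034),("MH",.621,.087,.03),("SH",.433,.1,.028),("sf",.447,-.083,.02)]
o=[]
for n,x,y,z in T:
    g=ortho(im,(x,y),z);hsv=cv2.cvtColor(g,cv2.COLOR_BGR2HSV)
    bg=np.median(np.concatenate([g[:15].reshape(-1,3),g[-15:].reshape(-1,3)]),0)
    d=np.abs(g.astype(float)-bg).max(2)
    q=rect(d>30,(x,y));print(n,q[:3])
    cv2.drawContours(g,[cv2.boxPoints(q[3]).astype(int)],0,(255,0,255),1)
    if n[1:]=="B":
        m=(hsv[:,:,2]>140)&(hsv[:,:,1]<70);q=rect(m,(x,y));print("  chip(z10)",q[:3])
    cv2.putText(g,n,(5,20),0,.6,(255,255,255));o.append(cv2.resize(g,(190,190),interpolation=cv2.INTER_AREA))
cv2.imwrite("pics/m.png",np.vstack([np.hstack(o[:4]),np.hstack(o[4:])]))
E
```

```text
LB ([0.4316, -0.3007], [103.5, 101.7], -12.4)
  chip(z10) ([0.452, -0.2898], [5.5, 5.0], 0.0)
MB ([0.6261, -0.2892], [86.5, 87.6], 21.6)
  chip(z10) ([0.614, -0.288], [4.5, 5.5], 0.0)
SB ([0.6248, 0.2828], [70.3, 72.9], 3.8)
  chip(z10) ([0.6265, 0.2805], [16.5, 4.5], 0.0)
fan ([0.4288, 0.2833], [62.5, 71.7], 4.8)
LH ([0.6336, -0.104], [63.2, 64.7], 3.3)
MH ([0.62, 0.0851], [50.3, 50.8], 29.2)
SH ([0.4326, 0.0929], [36.0, 41.4], 22.1)
sf ([0.4513, -0.0853], [43.6, 43.4], 28.3)
```

View pics/m.png

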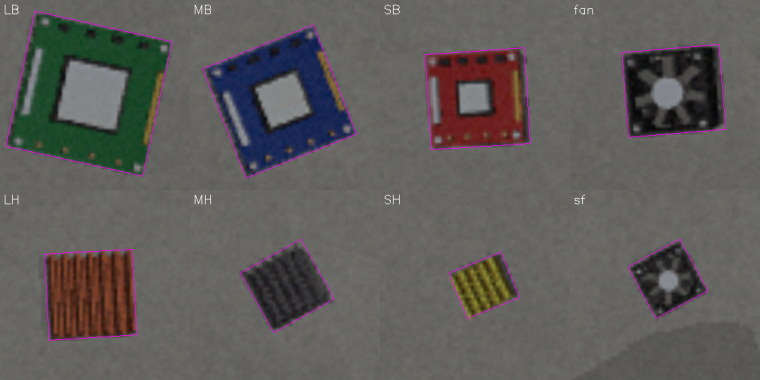

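The pictures show the boards on both sides (green 390,280; blue 382,196; red 142,197) and the parts in the middle (copper 305,192; grey 223,197; gold 219,279; fan 137,280). I'm moving over the large board.

Emit:
move_arm(
  increments=[
    [[-1, 0.025, 0.035, 0, -2.3], [-1, 0.025, 0.035, 0, -2.3], [-1, 0.025, 0.035, 0, -2.3], [-1, 0.025, 0.035, 0, -2.3], [-1, 0.025, 0.035, 0, -2.3], [-1, 0.025, 0.035, 0, -2.3], [-1, 0.025, 0.035, 0, -2.3], [-1, 0.02, 0.03, 0, -2.3]],
  ],
  newtons=40,
)

```text
t: 1.4
tcp_pos: [0.4302, -0.3026, 0.2316]
tool_rot: [1.0, 0.031, 0.0, 0.0]
force: [0.5, -0.1, 0.6]
finger_gap: 1.005
gripper_force: 0.0
```

```bash
cat >> h.py <<'E'
def look(name,manip):
    s=manip.sense();im=manip.snapshot("wrist")
    q=s["tool_rot"];phi=np.degrees(2*np.arctan2(q[1],q[0]))
    print("t",round(float(s["t"]),2),"tcp",np.round(s["tcp_pos"],4),"phi",round(float(phi),2),"v",np.abs(s["qd"]).max().round(3),"gap",round(float(s["finger_gap"]),3),"F",np.round(s["force"],1))
    np.savez(name+".npz",**im,**{k:s[k] for k in("tcp_pos","tool_rot")});cv2.imwrite(f"pics/{name}.png",im["img"][:,:,::-1])
    return im,s
E
python3 - <<'E'
from h import *;from station import manip
im,s=look("w1",manip);print(im["fx"],im["cx"],im["cy"],np.round(im["tool_from_camera"],3).tolist())
g=ortho(im,(.4316,-.3007),.01,s=s)
print(rect((g.max(2).astype(int)-g.min(2)>50),(.4316,-.3007))[:3])
b=ortho(im,(.4316,-.3007),.014,s=s)
cv2.imwrite("pics/w1o.png",np.hstack([im["img"][:,:,::-1],cv2.resize(b,(280,384))]))
E
```

```text
t 1.4 tcp [ 0.4302 -0.3026  0.2316] phi 3.54 v 1.057 gap 1.005 F [ 0.5 -0.1  0.6]
297.3186396354542 258.44962140341937 189.09631445727928 [[-0.0, -0.963, -0.269, 0.068], [1.0, -0.001, 0.0, -0.0], [-0.001, -0.269, 0.963, -0.144], [0.0, 0.0, 0.0, 1.0]]
([0.4353, -0.2876], [70.9, 99.2], -12.6)
```

View pics/w1o.png

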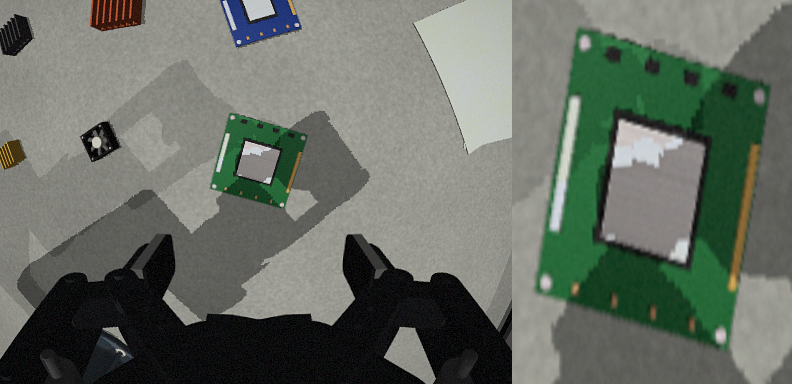

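```bash
cat >> h.py <<'E'
def satrect(im,xy,z,s=None,th=90,save=None):
    g=ortho(im,xy,z,s=s);m=cv2.cvtColor(g,cv2.COLOR_BGR2HSV)[:,:,1]>th
    q=rect(m,xy);
    if save:
        cv2.drawContours(g,[cv2.boxPoints(q[3]).astype(int)],0,(255,0,255),1);cv2.imwrite(f"pics/{save}.png",g)
    return q[:3]
E
python3 - <<'E'
from h import *
d=dict(np.load("w1.npz"));t=dict(np.load("top0.npz"))
for th in(60,90,120):
    print(satrect(d,(.4316,-.3007),.01,d,th),satrect(t,(.4316,-.3007),.01,None,th))
for xy in((.626,-.289),(.625,.283)):print(satrect(t,xy,.01))
E
```

```text
([0.4321, -0.3012], [100.5, 100.5], -12.7) ([0.4313, -0.3015], [101.4, 101.0], -12.4)
([0.4322, -0.3011], [99.8, 100.0], -12.7) ([0.4314, -0.3015], [100.1, 100.1], -12.4)
([0.4321, -0.3012], [99.1, 99.6], -12.5) ([0.4315, -0.3016], [99.4, 99.0], -12.5)
([0.6266, -0.2901], [84.3, 84.5], 21.4)
([0.6253, 0.2846], [68.8, 69.2], 3.6)
```

Emit:
move_arm(
  increments=[
    [[-1, 0.02, 0.025, 0, 0], [-1, 0.02, 0.025, -0.01, 0], [-1, 0.02, 0.025, -0.01, 0], [-1, 0.02, 0.025, -0.01, 0], [-1, 0.02, 0.025, -0.01, 0], [-1, 0.02, 0.025, -0.01, 0], [-1, 0.02, 0.025, -0.01, 0], [-1, 0, 0.02, 0, 0]],
  ],
)

```text
t: 2.25
tcp_pos: [0.571, -0.1083, 0.1701]
tool_rot: [0.999, 0.032, 0.0, -0.0]
force: [-0.9, -0.2, 0.2]
finger_gap: 1.0
gripper_force: 0.0
```

```bash
python3 - <<'E'
from h import *;from station import manip
im,s=look("w2",manip)
xy=(.634,-.104)
print(satrect(im,xy,.034,s,90,"w2o"),satrect(im,(.626,-.289),.01,s))
E
```

```text
t 2.25 tcp [ 0.571  -0.1083  0.1701] phi 3.67 v 0.307 gap 1.0 F [-0.9 -0.2  0.2]
([0.637, -0.1046], [58.7, 60.7], 3.0) ([0.6274, -0.2895], [84.4, 86.0], 21.4)
```

View pics/w2o.png

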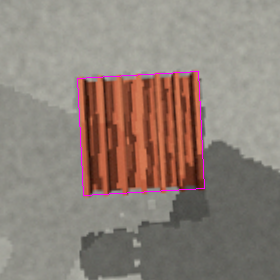

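The copper heatsink outline fits cleanly (centre 0.637, -0.105, 3°), so I'm going down on it.

Emit:
move_arm(
  increments=[
    [[-1, 0.022, 0.001, -0.01, -0.7], [-1, 0.022, 0.001, -0.02, 0], [-1, 0.022, 0.0017, -0.03, 0], [-1, 0, 0, -0.035, 0], [-1, 0, 0, -0.03, 0], [-1, 0, 0, -0.025, 0], [-1, 0, 0, -0.02, 0], [-1, 0, 0, 0, 0]],
  ],
)

```text
t: 3.1
tcp_pos: [0.6327, -0.1059, -0.0016]
tool_rot: [1.0, 0.025, -0.003, -0.001]
force: [-0.3, 0.2, -0.0]
finger_gap: 0.998
gripper_force: 0.0
```

Emit:
move_arm(
  increments=[
    [[0.6, 0, 0, 0, 0], [0.6, 0, 0, 0, 0], [0.6, 0, 0, 0, 0], [0.6, 0, 0, 0, 0], [0.6, 0, 0, 0, 0]],
  ],
)

```text
t: 3.6
tcp_pos: [0.6362, -0.1063, 0.003]
tool_rot: [1.0, 0.025, 0.001, 0.001]
force: [-0.0, 0.0, 5.7]
finger_gap: 0.692
gripper_force: 46.4
```

Emit:
move_arm(
  increments=[
    [[0.6, 0, 0, 0.01, 0], [0.6, 0, 0, 0.03, 0], [0.6, 0, 0, 0.035, 0], [0.6, -0.015, -0.015, 0.01, -1.6], [0.6, -0.03, -0.03, 0, -3], [0.6, -0.03, -0.03, 0, -3], [0.6, -0.03, -0.03, 0, -3], [0.6, -0.03, -0.03, 0, -3]],
  ],
  newtons=60,
)

```text
t: 4.4
tcp_pos: [0.4985, -0.2413, 0.0865]
tool_rot: [0.996, -0.094, -0.0, -0.0]
force: [-0.6, -1.0, -2.3]
finger_gap: 0.692
gripper_force: 65.9
```

Emit:
move_arm(
  increments=[
    [[0.6, -0.03, -0.03, 0, -2], [0.6, -0.025, -0.02, 0, 0], [0.6, -0.01, -0.01, 0, 0], [0.6, -0.005, -0.001, 0, 0], [0.6, 0, 0, 0, 0], [0.6, 0, 0, 0, 0]],
  ],
)

```text
t: 5.0
tcp_pos: [0.4308, -0.3009, 0.0863]
tool_rot: [0.994, -0.11, 0.0, -0.0]
force: [-0.4, 0.3, -1.8]
finger_gap: 0.691
gripper_force: 65.9
```

```bash
python3 - <<'E'
from h import *;from station import manip
im,s=look("w3",manip)
z=s["tcp_pos"][2]+.034
print(satrect(im,s["tcp_pos"][:2],z,s,90,"w3o"))
g=ortho(im,s["tcp_pos"][:2],z,s=s);b=ortho(im,(.432,-.301),.014,s=s)
cv2.imwrite("pics/w3m.png",np.hstack([cv2.imread("pics/w3o.png"),b]))
E
```

```text
t 5.0 tcp [ 0.4308 -0.3009  0.0863] phi -12.63 v 0.009 gap 0.691 F [-0.4  0.3 -1.8]
([0.4273, -0.2909], [119.5, 132.5], 0.0)
```

View pics/w3m.png

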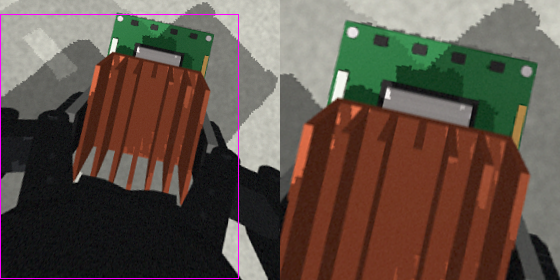

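Emit:
move_arm(
  increments=[
    [[0.6, 0, 0, -0.025, 0], [0.6, 0, 0, -0.025, 0], [0.6, 0, 0, -0.01, 0], [0.6, 0, 0, -0.005, 0], [0.6, 0, 0, -0.002, 0], [0.6, 0, 0, -0.001, 0], [0.6, 0, 0, 0, 0]],
  ],
)

```text
t: 5.75
tcp_pos: [0.4305, -0.3021, 0.0189]
tool_rot: [0.994, -0.111, 0.001, 0.0]
force: [0.5, -0.5, -1.7]
finger_gap: 0.694
gripper_force: 65.8
```

Emit:
move_arm(
  increments=[
    [[0.6, 0, 0, -0.001, 0], [0.6, 0, 0, 0, 0]],
  ],
)

```text
t: 5.95
tcp_pos: [0.4302, -0.3021, 0.0177]
tool_rot: [0.994, -0.111, 0.0, 0.0]
force: [-0.6, 0.3, -2.7]
finger_gap: 0.686
gripper_force: 65.8
```

Emit:
move_arm(
  increments=[
    [[0.6, 0.001, 0.001, -0.001, 0], [0.6, 0, 0, 0, 0]],
  ],
)

```text
t: 6.15
tcp_pos: [0.4309, -0.3014, 0.0171]
tool_rot: [0.994, -0.11, 0.0, 0.001]
force: [-3.3, -1.8, 4.6]
finger_gap: 0.696
gripper_force: 66.5
```

Emit:
move_arm(
  increments=[
    [[0.6, 0, 0, -0.001, 0], [0.6, 0, 0, 0, 0]],
  ],
)

```text
t: 6.35
tcp_pos: [0.4309, -0.3015, 0.017]
tool_rot: [0.994, -0.11, 0.0, 0.001]
force: [-4.7, -1.1, 12.6]
finger_gap: 0.689
gripper_force: 67.8
```

Emit:
move_arm(
  increments=[
    [[0.6, 0, 0, 0.001, 0], [-1, 0, 0, 0, 0], [-1, 0, 0, 0, 0], [-1, 0, 0, 0, 0], [-1, 0, 0, 0.02, 0], [-1, 0, 0, 0.03, 0], [-1, 0, 0, 0.04, 0], [-1, -0.02, 0.005, 0.03, 0]],
  ],
)

```text
t: 7.15
tcp_pos: [0.4135, -0.2976, 0.1382]
tool_rot: [0.994, -0.11, 0.002, 0.002]
force: [0.1, -1.0, 0.9]
finger_gap: 0.997
gripper_force: 0.0
```

Emit:
move_arm(
  increments=[
    [[-1, -0.025, 0.005, 0.015, 0], [-1, -0.02, 0.005, 0, 0], [-1, 0, 0, 0, 0]],
  ],
)

```text
t: 7.45
tcp_pos: [0.3638, -0.2841, 0.1516]
tool_rot: [0.994, -0.111, -0.001, -0.001]
force: [-0.5, 0.9, -0.3]
finger_gap: 1.002
gripper_force: 0.0
```

```bash
cat >> h.py <<'E'
def check(im,s,xy,ztop,hb,hp,save=None):
    "board (hue hb) and part (hue hp) rectangles"
    out=[]
    for z,(a,b,sv) in((.01,hb),(ztop,hp)):
        g=ortho(im,xy,z,s=s);h=cv2.cvtColor(g,cv2.COLOR_BGR2HSV)
        m=(h[:,:,1]>sv)&(h[:,:,0]>=a)&(h[:,:,0]<=b)
        mm=m if z==.01 else m
        q=rect(mm,xy);out.append(g);print(q[:3])
        cv2.drawContours(g,[cv2.boxPoints(q[3]).astype(int)],0,(255,0,255),1)
    if save:cv2.imwrite(f"pics/{save}.png",np.hstack(out))
E
python3 - <<'E'
from h import *;from station import manip
im,s=look("w4",manip)
check(im,s,(.432,-.301),.048,(50,90,90),(0,12,90),"w4o")
E
```

```text
t 7.45 tcp [ 0.3638 -0.2841  0.1516] phi -12.78 v 0.066 gap 1.002 F [-0.5  0.9 -0.3]
([0.432, -0.3011], [100.2, 99.8], -12.6)
([0.4321, -0.301], [60.2, 58.7], -12.9)
```

View pics/w4o.png

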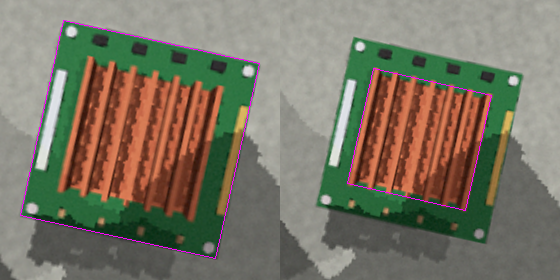

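Large heatsink is centred on its board to a fraction of a millimetre. On to the medium one.

Emit:
move_arm(
  increments=[
    [[-1, 0.022, 0.037, 0, 5], [-1, 0.022, 0.037, 0, 5], [-1, 0.022, 0.037, 0, 5], [-1, 0.022, 0.037, 0, 5], [-1, 0.022, 0.037, 0, 5], [-1, 0.022, 0.037, 0, 5], [-1, 0.022, 0.037, 0, 5], [-1, 0.022, 0.037, 0, 5]],
  ],
)

```text
t: 8.3
tcp_pos: [0.544, 0.0124, 0.1507]
tool_rot: [0.971, 0.238, 0.0, 0.0]
force: [0.2, -0.7, 1.2]
finger_gap: 0.999
gripper_force: 0.0
```

Emit:
move_arm(
  increments=[
    [[-1, 0.021, 0.04, 0, 2], [-1, 0, 0, 0, 0], [-1, 0, 0, 0, 0]],
  ],
)

```text
t: 8.6
tcp_pos: [0.5638, 0.0517, 0.1504]
tool_rot: [0.967, 0.254, -0.0, -0.0]
force: [-0.5, 0.1, 0.1]
finger_gap: 1.001
gripper_force: 0.0
```

```bash
cat >> h.py <<'E'
def diffrect(im,xy,z,s,th=40,save=None,half=.045):
    g=ortho(im,xy,z,half=half,s=s);m=g.max(2)<th
    q=rect(m,xy,half=half);cv2.drawContours(g,[cv2.boxPoints(q[3]).astype(int)],0,(255,0,255),1)
    if save:cv2.imwrite(f"pics/{save}.png",g)
    return q[:3]
E
python3 - <<'E'
from h import *;from station import manip
im,s=look("w5",manip)
for th in(60,70,80,90):print(diffrect(im,(.62,.085),.03,s,th,f"w5_{th}"))
cv2.imwrite("pics/w5m.png",np.hstack([cv2.imread("pics/w5_%d.png"%t) for t in(60,70,80,90)]))
E
```

```text
t 8.6 tcp [0.5638 0.0517 0.1504] phi 29.46 v 0.045 gap 1.001 F [-0.5  0.1  0.1]
([0.6228, 0.0897], [43.2, 42.0], 28.3)
([0.6229, 0.0894], [44.6, 45.2], 28.1)
([0.6232, 0.0888], [45.5, 47.7], 28.1)
([0.6231, 0.0887], [46.2, 48.1], 28.1)
```

View pics/w5m.png

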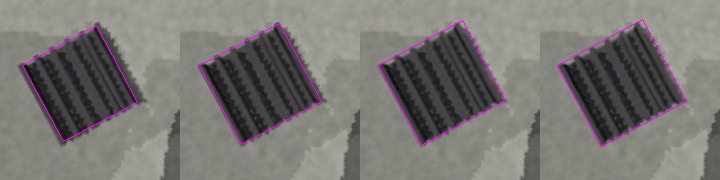

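Emit:
move_arm(
  increments=[
    [[-1, 0.02, 0.0125, -0.01, -1.4], [-1, 0.02, 0.0125, -0.02, 0], [-1, 0.0192, 0.0125, -0.03, 0], [-1, 0, 0, -0.03, 0], [-1, 0, 0, -0.03, 0], [-1, 0, 0, -0.02, 0], [-1, 0, 0, -0.009, 0], [-1, 0, 0, 0, 0]],
  ],
  newtons=40,
)

```text
t: 9.45
tcp_pos: [0.6211, 0.0864, 0.0009]
tool_rot: [0.971, 0.24, -0.002, -0.0]
force: [0.6, -0.6, 0.5]
finger_gap: 1.001
gripper_force: 0.0
```

Emit:
move_arm(
  increments=[
    [[0.8, 0, 0, 0, 0], [0.8, 0, 0, 0, 0], [0.8, 0, 0, 0, 0], [0.8, 0, 0, 0, 0], [0.8, 0, 0, 0, 0], [0.8, 0, 0, 0, 0]],
  ],
)

```text
t: 10.05
tcp_pos: [0.6233, 0.0876, 0.0039]
tool_rot: [0.971, 0.241, 0.001, 0.0]
force: [-0.6, -0.4, 6.2]
finger_gap: 0.531
gripper_force: 43.2
```

Emit:
move_arm(
  increments=[
    [[0.8, 0, 0, 0.01, 0], [0.8, 0, 0, 0.03, 0], [0.8, 0, 0, 0.035, 0], [0.8, -0.005, -0.02, 0.01, 0], [0.8, -0.007, -0.038, 0, -1], [0.8, -0.007, -0.038, 0, -1], [0.8, -0.007, -0.038, 0, -1], [0.8, -0.007, -0.038, 0, -1]],
  ],
  newtons=60,
)

```text
t: 10.85
tcp_pos: [0.5887, -0.0854, 0.0878]
tool_rot: [0.978, 0.207, 0.0, 0.0]
force: [-0.0, -0.3, -1.0]
finger_gap: 0.523
gripper_force: 62.5
```

Emit:
move_arm(
  increments=[
    [[0.8, -0.007, -0.038, 0, -1], [0.8, -0.007, -0.038, 0, -1], [0.8, -0.007, -0.038, 0, -0.7], [0.8, -0.007, -0.038, 0, 0], [0.8, -0.007, -0.038, 0, 0], [0.8, -0.007, -0.025, 0, 0], [0.8, 0, -0.006, 0, 0], [0.8, 0, 0, 0, 0]],
  ],
)

```text
t: 11.65
tcp_pos: [0.547, -0.3059, 0.0875]
tool_rot: [0.983, 0.183, 0.0, -0.0]
force: [-0.4, 0.6, 0.2]
finger_gap: 0.526
gripper_force: 62.5
```

```bash
python3 - <<'E'
from h import *;from station import manip
im,s=look("w6",manip)
xy=(.627,-.29);g=ortho(im,xy,.01,s=s);h=cv2.cvtColor(g,cv2.COLOR_BGR2HSV)
m=(h[:,:,1]>110)&(h[:,:,0]>100)&(h[:,:,0]<130)
q=rect(m,xy);print(q[:3])
cv2.drawContours(g,[cv2.boxPoints(q[3]).astype(int)],0,(255,0,255),1)
cv2.imwrite("pics/w6o.png",np.hstack([cv2.resize(g,(384,384)),im["img"][:,100:430,::-1]]))
E
```

```text
t 11.65 tcp [ 0.547  -0.3059  0.0875] phi 21.08 v 0.039 gap 0.526 F [-0.4  0.6  0.2]
([0.6277, -0.2898], [84.0, 84.0], 21.5)
```

View pics/w6o.png

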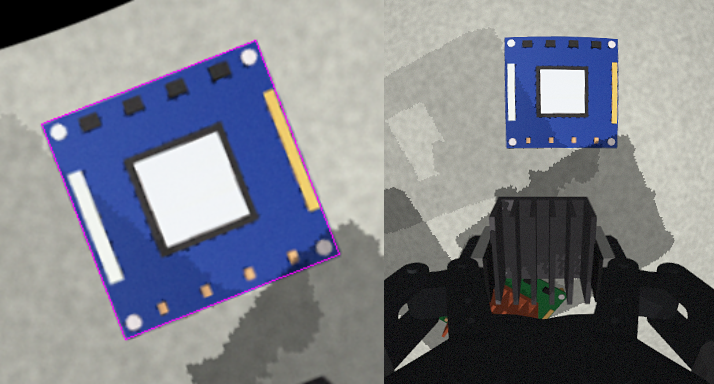

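Emit:
move_arm(
  increments=[
    [[0.8, 0.02, 0.004, 0, 0.4], [0.8, 0.03, 0.006, 0, 0], [0.8, 0.02, 0.004, -0.01, 0], [0.8, 0.0102, 0.0019, -0.025, 0], [0.8, 0, 0, -0.02, 0], [0.8, 0, 0, -0.01, 0], [0.8, 0, 0, -0.003, 0], [0.8, 0, 0, 0, 0]],
  ],
)

```text
t: 12.5
tcp_pos: [0.6275, -0.2885, 0.0195]
tool_rot: [0.982, 0.188, -0.0, -0.0]
force: [-0.7, 1.1, -0.9]
finger_gap: 0.527
gripper_force: 62.5
```

Emit:
move_arm(
  increments=[
    [[0.8, 0, 0, -0.001, 0], [0.8, 0, 0, 0, 0]],
  ],
)

```text
t: 12.7
tcp_pos: [0.6279, -0.29, 0.0193]
tool_rot: [0.982, 0.187, 0.001, 0.001]
force: [0.4, -0.1, -0.7]
finger_gap: 0.525
gripper_force: 62.5
```

Emit:
move_arm(
  increments=[
    [[0.8, -0.0005, 0, -0.001, 0], [0.8, 0, 0, 0, 0]],
  ],
)

```text
t: 12.9
tcp_pos: [0.6273, -0.29, 0.018]
tool_rot: [0.982, 0.187, 0.001, 0.001]
force: [-0.6, -0.2, 1.0]
finger_gap: 0.527
gripper_force: 62.7
```

Emit:
move_arm(
  increments=[
    [[0.8, 0, 0, -0.001, 0], [0.8, 0, 0, 0, 0]],
  ],
)

```text
t: 13.1
tcp_pos: [0.6273, -0.29, 0.018]
tool_rot: [0.982, 0.187, 0.0, 0.001]
force: [-2.2, 1.2, 6.9]
finger_gap: 0.523
gripper_force: 63.5
```

Emit:
move_arm(
  increments=[
    [[0.8, 0, 0, 0.0005, 0], [-1, 0, 0, 0, 0], [-1, 0, 0, 0, 0], [-1, 0, 0, 0, 0], [-1, 0, 0, 0.02, 0], [-1, 0, 0, 0.03, 0], [-1, 0, 0, 0.04, 0], [-1, -0.02, -0.007, 0.03, 0]],
  ],
)

```text
t: 13.9
tcp_pos: [0.6094, -0.2962, 0.1387]
tool_rot: [0.982, 0.188, 0.002, 0.001]
force: [0.4, -0.6, 0.8]
finger_gap: 0.998
gripper_force: 0.0
```

Emit:
move_arm(
  increments=[
    [[-1, -0.025, -0.01, 0.015, 0], [-1, -0.018, -0.008, 0, 0], [-1, 0, 0, 0, 0]],
  ],
)

```text
t: 14.2
tcp_pos: [0.562, -0.3152, 0.1524]
tool_rot: [0.983, 0.186, -0.0, -0.0]
force: [-0.7, 0.4, 0.2]
finger_gap: 0.999
gripper_force: 0.0
```

```bash
python3 - <<'E'
from h import *;from station import manip
im,s=look("w7",manip)
check(im,s,(.6277,-.2898),.044,(100,130,90),(0,180,300),None) if 0 else None
xy=(.6277,-.2898)
print(satrect(im,xy,.01,s,110))
g=ortho(im,xy,.044,s=s);h=cv2.cvtColor(g,cv2.COLOR_BGR2HSV)
m=(h[:,:,1]<80)&(g.max(2)<110);m[:60]=m[-60:]=0;m[:,:60]=m[:,-60:]=0
q=rect(m,xy);print(q[:3]);cv2.drawContours(g,[cv2.boxPoints(q[3]).astype(int)],0,(255,0,255),1)
cv2.imwrite("pics/w7o.png",g)
E
```

```text
t 14.2 tcp [ 0.562  -0.3152  0.1524] phi 21.46 v 0.033 gap 0.999 F [-0.7  0.4  0.2]
([0.6277, -0.2898], [84.0, 84.1], 21.6)
([0.6278, -0.2889], [46.0, 47.5], 21.5)
```

View pics/w7o.png

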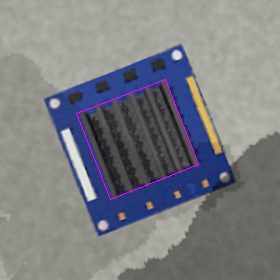

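Medium is in place (offset under 1 mm, square). Next, the small heatsink.

Emit:
move_arm(
  increments=[
    [[-1, -0.017, 0.04, 0, 0], [-1, -0.017, 0.04, 0, 0], [-1, -0.017, 0.04, 0, 0], [-1, -0.017, 0.04, 0, 0], [-1, -0.017, 0.04, 0, 0], [-1, -0.017, 0.04, 0, 0], [-1, -0.017, 0.04, 0, 0], [-1, -0.017, 0.04, 0, 0]],
  ],
)

```text
t: 15.05
tcp_pos: [0.4278, 0.0076, 0.1514]
tool_rot: [0.982, 0.187, 0.0, -0.0]
force: [0.0, 0.5, 0.8]
finger_gap: 0.999
gripper_force: 0.0
```

Emit:
move_arm(
  increments=[
    [[-1, -0.017, 0.04, 0, 0], [-1, -0.014, 0.03, 0, 0], [-1, 0, 0, 0, 0], [-1, 0, 0, 0, 0]],
  ],
)

```text
t: 15.45
tcp_pos: [0.3976, 0.0765, 0.1516]
tool_rot: [0.982, 0.189, 0.0, 0.0]
force: [0.4, 0.2, -0.5]
finger_gap: 1.0
gripper_force: 0.0
```

```bash
python3 - <<'E'
from h import *;from station import manip
im,s=look("w8",manip)
for th in(80,100,120):print(satrect(im,(.433,.095),.028,s,th,"w8o"))
E
```

```text
t 15.45 tcp [0.3976 0.0765 0.1516] phi 21.76 v 0.039 gap 1.0 F [ 0.4  0.2 -0.5]
([0.4318, 0.0972], [35.9, 35.1], 25.1)
([0.4319, 0.0971], [35.5, 34.7], 25.0)
([0.432, 0.0971], [35.2, 34.3], 25.2)
```

View pics/w8o.png

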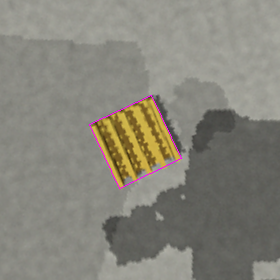

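Emit:
move_arm(
  increments=[
    [[-1, 0.017, 0.01, -0.02, 1.7], [-1, 0.0168, 0.0104, -0.03, 1.6], [-1, 0, 0, -0.03, 0], [-1, 0, 0, -0.03, 0], [-1, 0, 0, -0.02, 0], [-1, 0, 0, -0.016, 0], [-1, 0, 0, 0, 0], [-1, 0, 0, 0, 0]],
  ],
  newtons=40,
)

```text
t: 16.3
tcp_pos: [0.4317, 0.0951, 0.0054]
tool_rot: [0.977, 0.215, 0.0, 0.0]
force: [-0.1, -0.0, 0.4]
finger_gap: 1.0
gripper_force: 0.0
```

Emit:
move_arm(
  increments=[
    [[1, 0, 0, 0, 0], [1, 0, 0, 0, 0], [1, 0, 0, 0, 0], [1, 0, 0, 0, 0], [1, 0, 0, 0, 0], [1, 0, 0, 0, 0], [1, 0, 0, 0, 0]],
  ],
)

```text
t: 17.0
tcp_pos: [0.4312, 0.096, 0.0066]
tool_rot: [0.976, 0.216, 0.001, 0.0]
force: [0.4, -0.6, 6.5]
finger_gap: 0.387
gripper_force: 40.5
```

Emit:
move_arm(
  increments=[
    [[1, 0, 0, 0.01, 0], [1, 0, 0, 0.03, 0], [1, 0, 0, 0.035, 0], [1, 0.01, 0.01, 0.01, -3], [1, 0.02, 0.03, 0, -5], [1, 0.02, 0.03, 0, -5], [1, 0.02, 0.03, 0, -5], [1, 0.02, 0.03, 0, -3.4]],
  ],
  newtons=60,
)

```text
t: 17.8
tcp_pos: [0.521, 0.2273, 0.0916]
tool_rot: [1.0, 0.029, 0.0, 0.0]
force: [0.8, 0.3, -0.6]
finger_gap: 0.384
gripper_force: 60.3
```

Emit:
move_arm(
  increments=[
    [[1, 0.02, 0.03, 0, 0], [1, 0.006, 0.02, 0, 0], [1, 0, 0.004, 0, 0], [1, 0, 0, 0, 0], [1, 0, 0, 0, 0]],
  ],
)

```text
t: 18.3
tcp_pos: [0.5454, 0.279, 0.0907]
tool_rot: [1.0, 0.03, -0.001, 0.0]
force: [0.0, -0.1, -0.5]
finger_gap: 0.385
gripper_force: 60.3
```

```bash
python3 - <<'E'
from h import *;from station import manip
im,s=look("w9",manip)
for th in(90,110,130):print(satrect(im,(.6255,.2846),.01,s,th,"w9o"))
E
```

```text
t 18.3 tcp [0.5454 0.279  0.0907] phi 3.48 v 0.01 gap 0.385 F [ 0.  -0.1 -0.5]
([0.6266, 0.2862], [68.3, 68.5], 3.7)
([0.6266, 0.2862], [68.1, 68.3], 3.7)
([0.6266, 0.2861], [67.9, 68.1], 3.6)
```

Emit:
move_arm(
  increments=[
    [[1, 0.02, 0.002, 0, 0.2], [1, 0.03, 0.003, 0, 0], [1, 0.02, 0.002, -0.01, 0], [1, 0.0106, 0.0001, -0.025, 0], [1, 0, 0, -0.02, 0], [1, 0, 0, -0.01, 0], [1, 0, 0, -0.003, 0], [1, 0, 0, 0, 0]],
  ],
)

```text
t: 19.15
tcp_pos: [0.6269, 0.2866, 0.0228]
tool_rot: [0.999, 0.032, -0.0, 0.0]
force: [-0.9, 0.3, -0.9]
finger_gap: 0.381
gripper_force: 60.4
```

Emit:
move_arm(
  increments=[
    [[1, 0, 0, -0.001, 0], [1, 0, 0, 0, 0], [1, 0, 0, 0, 0]],
  ],
)

```text
t: 19.45
tcp_pos: [0.6278, 0.2873, 0.0228]
tool_rot: [0.999, 0.032, 0.001, -0.0]
force: [-0.0, -0.2, -0.3]
finger_gap: 0.383
gripper_force: 60.4
```

Emit:
move_arm(
  increments=[
    [[1, -0.0017, -0.0011, -0.001, 0], [1, 0, 0, 0, 0]],
  ],
)

```text
t: 19.65
tcp_pos: [0.6252, 0.2859, 0.0209]
tool_rot: [0.999, 0.032, -0.0, 0.0]
force: [-0.7, 0.4, -0.2]
finger_gap: 0.382
gripper_force: 60.4
```

Emit:
move_arm(
  increments=[
    [[1, 0, 0, -0.001, 0], [1, 0, 0, 0, 0]],
  ],
)

```text
t: 19.85
tcp_pos: [0.6254, 0.286, 0.0208]
tool_rot: [0.999, 0.032, -0.0, 0.0]
force: [-1.9, -0.5, 5.7]
finger_gap: 0.382
gripper_force: 61.2
```

Emit:
move_arm(
  increments=[
    [[1, 0, 0, 0.0005, 0], [-1, 0, 0, 0, 0], [-1, 0, 0, 0, 0], [-1, 0, 0, 0, 0], [-1, 0, 0, 0, 0], [-1, 0, 0, 0.02, 0], [-1, 0, 0, 0.04, 0], [-1, 0, 0, 0.04, 0]],
  ],
)

```text
t: 20.65
tcp_pos: [0.6249, 0.2857, 0.1201]
tool_rot: [0.999, 0.032, -0.001, 0.0]
force: [1.7, -0.3, 0.3]
finger_gap: 1.001
gripper_force: 0.0
```

Emit:
move_arm(
  increments=[
    [[-1, -0.02, -0.001, 0.02, 0], [-1, -0.03, -0.002, 0.01, 0], [-1, -0.018, -0.001, 0, 0], [-1, 0, 0, 0, 0]],
  ],
)

```text
t: 21.05
tcp_pos: [0.5548, 0.282, 0.1508]
tool_rot: [0.999, 0.033, -0.001, 0.0]
force: [-0.4, -0.3, -0.1]
finger_gap: 1.0
gripper_force: 0.0
```

```bash
python3 - <<'E'
from h import *;from station import manip
im,s=look("w10",manip)
xy=(.6266,.2861);print(satrect(im,xy,.01,s,110))
g=ortho(im,xy,.042,s=s);h=cv2.cvtColor(g,cv2.COLOR_BGR2HSV)
m=(h[:,:,1]>100)&(h[:,:,0]>18)&(h[:,:,0]<40);m[:,:90]=m[:,-85:]=0
q=rect(m,xy);print(q[:3]);cv2.drawContours(g,[cv2.boxPoints(q[3]).astype(int)],0,(255,0,255),1)
cv2.imwrite("pics/w10o.png",g)
E
```

```text
t 21.05 tcp [0.5548 0.282  0.1508] phi 3.75 v 0.074 gap 1.0 F [-0.4 -0.3 -0.1]
([0.6265, 0.286], [68.0, 68.4], 3.8)
([0.6259, 0.2861], [34.1, 34.5], 3.6)
```

View pics/w10o.png

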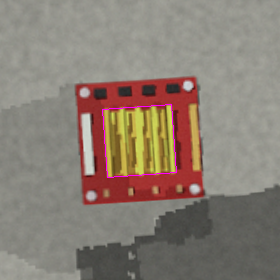

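Small is in place too (0.6 mm off, square). Now the fan.

Emit:
move_arm(
  increments=[
    [[-1, -0.04, 0, 0, 0], [-1, -0.04, 0, 0, 0], [-1, -0.04, 0, 0, 0], [-1, -0.04, 0, 0, 0], [-1, -0.033, 0, 0, 0], [-1, 0, 0, 0, 0], [-1, 0, 0, 0, 0]],
  ],
)

```text
t: 21.8
tcp_pos: [0.3662, 0.2827, 0.1504]
tool_rot: [0.999, 0.032, 0.001, -0.0]
force: [-0.0, -0.3, -0.5]
finger_gap: 1.001
gripper_force: 0.0
```

```bash
python3 - <<'E'
from h import *;from station import manip
im,s=look("w11",manip)
for th in(50,60,70):print(diffrect(im,(.43,.284),.025,s,th,"w11o",.05))
E
```

```text
t 21.8 tcp [0.3662 0.2827 0.1504] phi 3.72 v 0.046 gap 1.001 F [-0.  -0.3 -0.5]
([0.4281, 0.2895], [59.5, 59.6], 4.6)
([0.4281, 0.2893], [59.7, 60.4], 4.4)
([0.428, 0.2891], [60.5, 60.9], 4.6)
```

```bash
python3 -c "
import cv2;cv2.imwrite('pics/w11b.png',cv2.resize(cv2.imread('pics/w11o.png'),None,fx=2,fy=2))"
```

```text
(no output)
```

View pics/w11b.png

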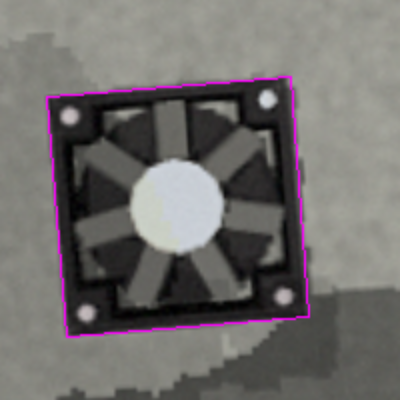

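Emit:
move_arm(
  increments=[
    [[-1, 0.02, 0.002, -0.01, 0.8], [-1, 0.022, 0.002, -0.02, 0], [-1, 0.0199, 0.0027, -0.03, 0], [-1, 0, 0, -0.03, 0], [-1, 0, 0, -0.03, 0], [-1, 0, 0, -0.02, 0], [-1, 0, 0, -0.007, 0], [-1, 0, 0, 0, 0]],
  ],
  newtons=30,
)

```text
t: 22.65
tcp_pos: [0.4279, 0.2886, 0.0021]
tool_rot: [0.999, 0.039, -0.0, 0.0]
force: [0.3, -0.7, -0.1]
finger_gap: 1.0
gripper_force: 0.0
```

Emit:
move_arm(
  increments=[
    [[0.6, 0, 0, 0, 0], [0.6, 0, 0, 0, 0], [0.6, 0, 0, 0, 0], [0.6, 0, 0, 0, 0], [0.6, 0, 0, 0, 0]],
  ],
)

```text
t: 23.15
tcp_pos: [0.4276, 0.2891, 0.0045]
tool_rot: [0.999, 0.039, 0.001, -0.0]
force: [0.7, -0.4, 6.8]
finger_gap: 0.693
gripper_force: 33.8
```

Emit:
move_arm(
  increments=[
    [[0.6, 0, 0, 0.01, 0], [0.6, 0, 0, 0.03, 0], [0.6, 0, 0, 0.04, 0], [0.6, 0, -0.02, 0.03, 0], [0.6, 0, -0.04, 0, -2], [0.6, 0, -0.04, 0, -2], [0.6, 0, -0.04, 0, -2], [0.6, 0, -0.04, 0, -2]],
  ],
  newtons=40,
)

```text
t: 23.95
tcp_pos: [0.4261, 0.1075, 0.114]
tool_rot: [1.0, -0.031, 0.0, -0.0]
force: [0.4, -0.0, 0.2]
finger_gap: 0.688
gripper_force: 45.1
```

Emit:
move_arm(
  increments=[
    [[0.6, 0, -0.04, 0, -2], [0.6, 0, -0.04, 0, -2], [0.6, 0, -0.04, 0, -2], [0.6, 0, -0.04, 0, -2], [0.6, 0, -0.04, 0, -1.2], [0.6, 0, -0.04, 0, 0], [0.6, 0, -0.04, 0, 0], [0.6, 0, -0.04, 0, 0]],
  ],
)

```text
t: 24.75
tcp_pos: [0.426, -0.2127, 0.1138]
tool_rot: [0.994, -0.111, -0.0, -0.0]
force: [0.7, -0.8, -0.4]
finger_gap: 0.69
gripper_force: 45.1
```

Emit:
move_arm(
  increments=[
    [[0.6, 0, -0.04, 0, 0], [0.6, 0.002, -0.03, 0, 0], [0.6, 0.002, -0.015, 0, 0], [0.6, 0, -0.005, 0, 0], [0.6, 0, 0, 0, 0], [0.6, 0, 0, 0, 0]],
  ],
)

```text
t: 25.35
tcp_pos: [0.43, -0.2992, 0.1132]
tool_rot: [0.994, -0.11, -0.001, -0.001]
force: [-0.3, 0.6, -0.6]
finger_gap: 0.69
gripper_force: 45.1
```

Emit:
move_arm(
  increments=[
    [[0.6, 0.0016, -0.0018, -0.015, 0], [0.6, 0, 0, -0.02, 0], [0.6, 0, 0, -0.015, 0], [0.6, 0, 0, -0.006, 0], [0.6, 0, 0, -0.002, 0], [0.6, 0, 0, 0, 0], [0.6, 0, 0, 0, 0]],
  ],
)

```text
t: 26.05
tcp_pos: [0.4325, -0.3031, 0.056]
tool_rot: [0.994, -0.11, 0.0, 0.0]
force: [0.1, 0.0, 0.0]
finger_gap: 0.689
gripper_force: 45.1
```

Emit:
move_arm(
  increments=[
    [[0.6, 0, 0, -0.001, 0], [0.6, 0, 0, 0, 0], [0.6, 0, 0, 0, 0]],
  ],
)

```text
t: 26.35
tcp_pos: [0.4322, -0.3033, 0.0546]
tool_rot: [0.994, -0.111, 0.0, 0.0]
force: [-0.4, 0.3, -1.7]
finger_gap: 0.693
gripper_force: 45.1
```

Emit:
move_arm(
  increments=[
    [[0.6, -0.0006, 0.0019, -0.001, 0], [0.6, 0, 0, 0, 0], [0.6, 0, 0, 0, 0]],
  ],
)

```text
t: 26.65
tcp_pos: [0.4315, -0.3011, 0.0533]
tool_rot: [0.994, -0.111, -0.0, -0.0]
force: [0.1, -0.0, -0.7]
finger_gap: 0.692
gripper_force: 45.1
```

Emit:
move_arm(
  increments=[
    [[0.6, 0, 0, -0.001, 0], [0.6, 0, 0, 0, 0]],
  ],
)

```text
t: 26.85
tcp_pos: [0.4316, -0.3012, 0.0526]
tool_rot: [0.994, -0.111, 0.0, 0.0]
force: [-0.5, -0.2, 2.4]
finger_gap: 0.693
gripper_force: 45.4
```

Emit:
move_arm(
  increments=[
    [[0.6, 0, 0, 0, 0], [-1, 0, 0, 0, 0], [-1, 0, 0, 0, 0], [-1, 0, 0, 0, 0], [-1, 0, 0, 0.02, 0], [-1, 0, 0, 0.03, 0], [-1, 0, 0, 0.04, 0], [-1, -0.02, 0.005, 0.03, 0]],
  ],
)

```text
t: 27.65
tcp_pos: [0.4138, -0.2981, 0.1744]
tool_rot: [0.994, -0.11, 0.002, 0.002]
force: [0.0, -0.9, 0.7]
finger_gap: 0.999
gripper_force: 0.0
```

Emit:
move_arm(
  increments=[
    [[-1, -0.025, 0.005, 0.02, 0], [-1, -0.015, 0.003, 0, 0], [-1, 0, 0, 0, 0], [-1, 0, 0, 0, 0]],
  ],
)

```text
t: 28.05
tcp_pos: [0.3718, -0.2884, 0.1923]
tool_rot: [0.994, -0.111, 0.0, 0.0]
force: [-0.2, 0.3, 0.4]
finger_gap: 0.997
gripper_force: 0.0
```

```bash
python3 - <<'E'
from h import *;from station import manip
im,s=look("w12",manip);xy=(.4321,-.301)
print(satrect(im,xy,.01,s,90))
g=ortho(im,xy,.073,s=s);h=cv2.cvtColor(g,cv2.COLOR_BGR2HSV)
m=(h[:,:,1]<70);m[:70]=m[-70:]=0;m[:,:68]=m[:,-68:]=0
q=rect(m,xy);print(q[:3]);cv2.drawContours(g,[cv2.boxPoints(q[3]).astype(int)],0,(255,0,255),1)
t=manip.snapshot("top");
cv2.imwrite("pics/w12o.png",np.hstack([g,t["img"][104:384,:,::-1]]))
E
```

```text
t 28.05 tcp [ 0.3718 -0.2884  0.1923] phi -12.75 v 0.022 gap 0.997 F [-0.2  0.3  0.4]
([0.4321, -0.3011], [99.9, 99.8], -12.5)
([0.4324, -0.3005], [69.0, 70.5], 0.0)
```

View pics/w12o.png

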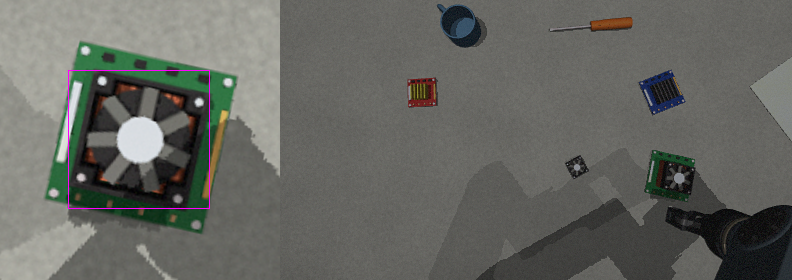

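The fan's hub is at (140,140), the centre of the crop. Its screw holes are about 12.8° off, matching the board's 12.6°. The top view shows all parts in place and the bystanders undisturbed, so I'm handing in.

```bash
python3 -c "
from station import manip;print(manip.sign_off())"
```

```text
the job is handed in; nothing more can be done
None
```

The three heatsinks are on their own boards, all within about 1 mm of centre and square, and the large fan is flat on the large heatsink with its edges lined up. I handed the job in at about 28 s; the judge's result was not shown.

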